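# Fit the spacer that fills the vise opening

### The job

The thin yellow-tabbed spacer standing in the green bench vise is too loose. Take it out and set it down on the bench clear of the vise, then stand the thickest spacer that goes into the opening, red or blue, upright and fully down on the vise bed between the cheeks, and let go of it.

Things in the scene. Friction and masses are not known exactly. Their poses are not given: they have to be found in the camera images.
- vise: Green bench vise, brown wooden cheeks, fixed. Origin on the bench under the opening, z up. The opening is a slot along x (cheeks 100 mm long), open above and at its ends. Flat bed 15 mm above the bench; cheek tops at 70 mm, inner faces upright to 55 mm, then sloping back 10 mm. Screw and handle reach y = +210 mm. Bare bench on the -y side: a spacer can be set down at x = 0, y = -150 mm.
- jaw (a joint): Moving cheek's position in metres, 0 to 0.024; locked by its screw, it does not yield. Width of the opening = 35 mm + this value. In the vise's frame the opening runs along y from the fixed cheek's face at -22.5 mm to the moving cheek's face at +12.5 mm + this value. A spacer wants about 4 mm of play to go down freely.
- thin_spacer: Yellow-tabbed spacer that starts standing loosely in the opening. Pale wooden foot 60 mm long (x), 20 mm thick (y), 70 mm high; centred painted grip tab 44 mm (x) by 20 mm (y) on top, from 70 to 115 mm above the underside. Origin: centre of the underside, z up. About 90 g.
- middle_spacer: Red-tabbed spacer standing on the bench. Pale wooden foot 60 mm long (x), 32 mm thick (y), 70 mm high; centred painted grip tab 44 mm (x) by 20 mm (y) on top, from 70 to 115 mm above the underside. Origin: centre of the underside, z up. About 120 g.
- thick_spacer: Blue-tabbed spacer standing on the bench. Pale wooden foot 60 mm long (x), 44 mm thick (y), 70 mm high; centred painted grip tab 44 mm (x) by 20 mm (y) on top, from 70 to 115 mm above the underside. Origin: centre of the underside, z up. About 150 g.
Mind the look-alikes: they are no part of the job. Leave any purple look-alike of the middle_spacer alone.

How it is judged:
By the outcome, as a careful person would: the job done as asked, in the order asked, and still so for the second after the job is handed in, with the robot touching nothing.
It also fails if it takes over 54 s, if anything falls off the work surface, if the arm or the gripper's body presses on something with over 40 N, if the wrist force passes 120 N, or if a joint passes its speed limit or range.

### The arm

A 6-joint arm with a two-finger parallel gripper is mounted at the origin on the work surface. World frame = base frame: x ahead of the robot, y to its left, z up, the work surface at z = 0. Lengths are in mm, angles in rad, forces in N, time in s.
With the tool pointing down it reaches from about 425 to 925 mm from the base axis. Payload 12.5 kg.
Tool frame: the origin (TCP) lies on the centre line of the jaws, within the pads' length; the fingertips stand 8 mm ahead of it and the grasp point (between the pads) lies 11 mm behind it; z points along the fingers, y is the direction in which the jaws open and shut (so a half turn about z gives the same grasp; the last joint's range is limited). The gripper opens to 85 mm and grips with 20 to 120 N. Pads are 22 mm wide; open, the fingers measure 114 mm over their backs; the gripper's body (76 mm by 85 mm) begins 54 mm behind the grasp point. The pads swing forward as they close: fully open they stand 13 mm farther back than shut.
Start: joints at [-1.411, 0.491, 1.559, -0, 1.092, -0.106], TCP at [164.198, -603.061, 239.327] pointing down, gripper open.
Joint ranges: [-3.1, 3.1], [-0.84, 2.19], [0.05, 2.79], [-1.13, 4.28], [0.06, 2.93], [-2.69, 2.69]. Speed limits (rad/s): [2.22, 2.22, 2.79, 3.14, 3.14, 3.14].

### API

Orientations are given as a unit quaternion [w, x, y, z].
In Python, from station import arm, sensors, eyes, workorder gives the robot as it stands. Calls block until the motion is done:
- arm.move_ptp(position, orientation): joint-space move of the TCP to a pose.
- arm.line_to(position, attitude=None, rate=150): straight line of the TCP; attitude=None keeps the orientation; rate is the mean speed in mm/s.
- arm.move_joints(angles): joint-space move.
- arm.command_gripper(opening, grip_force=None): finger opening in mm; grip_force is the grip in N (None keeps the last); returns when the fingers have stopped.
- arm.dwell(seconds).
- arm.inverse_kinematics(position, orientation): joint angles nearest the present ones, or None.
- sensors.observe(): the state.
- eyes.camera(name): name is "scene" or "top" or "wrist"; returns the picture (384x512x3 uint8, red, green, blue); there is no depth.
- eyes.camera_params(name): a dict with "camera_matrix" (3x3 intrinsics, pixels), "xyz" and "orientation" of the camera in the world. Camera axes: x right, y down, z forward; pixel columns grow to the right and rows downward; lengths in mm; the calibration is good to about 2 mm. A picture is of the moment at which its call begins: read the wrist's pose just before it. camera_params takes no time and is no camera call; for the wrist camera it gives the pose at the moment of the call.
A pose or a line that the arm cannot do raises arm.Unreachable and nothing moves.
- workorder.sign_off(): hands the job in, once; it reports no verdict.
The state is a dict: "time": time; "joint_pos": joint angles; "joint_velocities": joint speeds; "tau": joint torques, N m; "tcp_pos": TCP position; "orientation": TCP orientation; "wrist_force": force on the tool from outside, world axes, zero at the start; "ft_torque": the same for the moment, N m; "opening": finger opening in mm.
Only numpy, scipy, OpenCV 4.12 (cv2) and the standard library are available. Lean on these libraries where they do the work, as an engineer would, in place of code of your own. Each camera call takes 0.05 s, during which the arm holds its last target.

## Working session

There is one attempt and no reset: what is moved stays moved. The work goes in short steps, each a Python script; the robot and the scene stay as the last script left them, time stands still between calls to the robot, and variables do not carry over. Pictures are saved under pics/ and viewed, and the job is handed in when it is done.

```bash
mkdir -p pics; ls
python3 - <<'E'
from station import arm, sensors, eyes
import cv2
for n in ["scene","top","wrist"]:
    p=eyes.camera_params(n); print(n,p)
    cv2.imwrite(f"pics/{n}0.png",eyes.camera(n)[:,:,::-1])
o=sensors.observe();print(o)
E
```

```text
pics
scene {'camera_matrix': array([[375.81579564,   0.        , 255.8922586 ],
       [  0.        , 375.81579564, 186.61301581],
       [  0.        ,   0.        ,   1.        ]]), 'xyz': array([1038.29850268, -358.23453136,  453.57214698]), 'orientation': array([-0.40344133,  0.77816905,  0.42664108, -0.22285736])}
top {'camera_matrix': array([[481.7998253 ,   0.        , 251.06448928],
       [  0.        , 481.7998253 , 189.08302055],
       [  0.        ,   0.        ,   1.        ]]), 'xyz': array([ 478.53003931,  -36.61157947, 1055.00870365]), 'orientation': array([-0.01694936,  0.71633   , -0.69700056,  0.02782577])}
wrist {'camera_matrix': array([[338.27113599,   0.        , 257.96374568],
       [  0.        , 338.27113599, 188.2237191 ],
       [  0.        ,   0.        ,   1.        ]]), 'xyz': array([ 230.56941778, -584.67256122,  374.5573031 ]), 'orientation': array([ 0.1087366 ,  0.78700415, -0.60151798, -0.08352807])}
{'time': 0.15, 'joint_pos': array([-1.41063624e+00,  4.91401367e-01,  1.55933700e+00, -2.87095546e-05,
        1.09168887e+00, -1.05588978e-01]), 'joint_velocities': array([-3.04486602e-05, -1.14796695e-03, -1.80132632e-03, -5.64109287e-04,
       -4.18301053e-04, -6.25867890e-04]), 'tau': array([ 2.10882266e-03, -6.18708515e+01, -2.61690331e+01, -1.56483093e-04,
        3.22397900e-03,  3.33872390e-05]), 'tcp_pos': array([ 164.14057572, -602.88706727,  238.86474809]), 'orientation': array([-4.16787645e-04,  9.91184197e-01,  1.32490431e-01, -2.41156099e-05]), 'wrist_force': array([0.23928536, 0.69964063, 0.97201907]), 'ft_torque': array([-0.04357187, -0.00137913, -0.01447454]), 'opening': 85.29018896800437}
```

View pics/scene0.png

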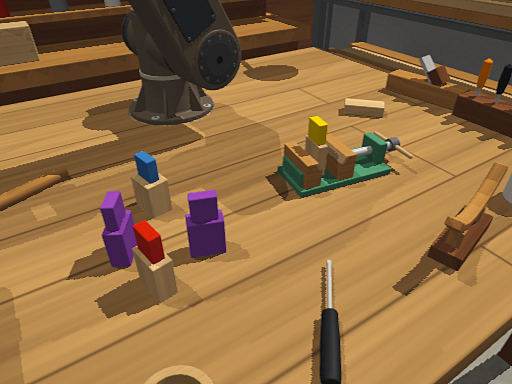

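View pics/top0.png

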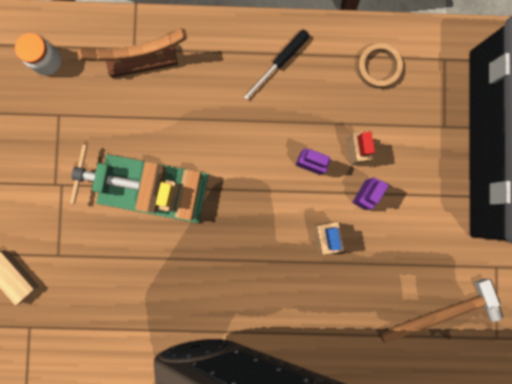

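View pics/wrist0.png

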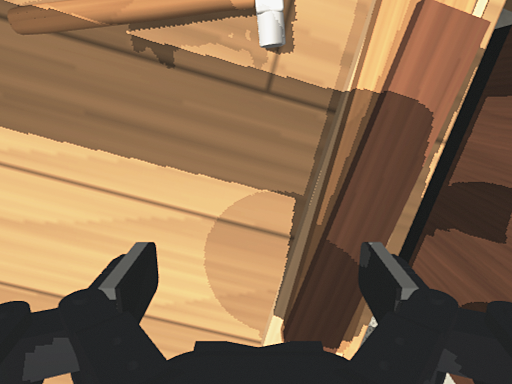

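The scene shows yellow in the vise at scene (318,130). There are two pale-footed spacers, red at top (366,143) and blue at (334,239). The purple look-alikes at top (313,160) and (371,193) are to be left alone. Next I'll get coarse positions from the top view.

```bash
cat > h.py <<'E'
from station import arm, sensors, eyes, workorder
import numpy as np, cv2
from scipy.spatial.transform import Rotation as Rn
def q_down(yaw): return [0,np.cos(yaw/2),np.sin(yaw/2),0]
def rot(q): return Rn.from_quat([q[1],q[2],q[3],q[0]]).as_matrix()
def cast(p,uv,z):
    uv=np.atleast_2d(np.asarray(uv,float)); K=p["camera_matrix"]
    d=np.c_[uv,np.ones(len(uv))]@np.linalg.inv(K).T@rot(p["orientation"]).T
    c=np.array(p["xyz"]); return c+d*((z-c[2])/d[:,2])[:,None]
HSV=dict(yellow=((22,150,100),(34,255,255)),red=((0,200,80),(5,255,255)),blue=((100,150,60),(120,255,255)),green=((60,80,30),(90,255,255)),purple=((130,100,40),(160,255,255)))
def mask(im,c):
    return cv2.inRange(cv2.cvtColor(im,cv2.COLOR_RGB2HSV),*map(np.array,HSV[c]))
def blobs(im,c,amin=30):
    cs,_=cv2.findContours(mask(im,c),cv2.RETR_EXTERNAL,cv2.CHAIN_APPROX_NONE)
    return sorted([k for k in cs if cv2.contourArea(k)>amin],key=lambda k:-cv2.contourArea(k))
def snap(name,f):
    p=eyes.camera_params(name); im=eyes.camera(name); cv2.imwrite("pics/"+f,im[:,:,::-1]); return p,im
E
python3 - <<'E'
from h import *
p=eyes.camera_params("top"); im=cv2.imread("pics/top0.png")[:,:,::-1].copy()
for c,z in dict(yellow=125,red=110,blue=110,purple=110,green=15).items():
    for k in blobs(im,c):
        r=cv2.minAreaRect(k); b=cast(p,cv2.boxPoints(r),z)
        e=[np.hypot(*(b[i+1]-b[i])[:2]).round() for i in (0,1)]
        print(c,np.round(r[0]),cast(p,r[0],z)[0].round(),e,[round(float(np.degrees(np.arctan2(*(b[i+1]-b[i])[1::-1]))),1) for i in (0,1)])
E
```

```text
yellow [163. 194.] [524. 119. 125.] [np.float64(47.0), np.float64(24.0)] [-11.8, -102.5]
blue [333. 238.] [ 446. -213.  110.] [np.float64(19.0), np.float64(37.0)] [-77.3, -167.7]
purple [371. 193.] [ 537. -286.  110.] [np.float64(65.0), np.float64(44.0)] [-31.1, -120.7]
purple [313. 161.] [ 598. -172.  110.] [np.float64(38.0), np.float64(60.0)] [-19.7, -109.5]
green [116. 181.] [554. 239.  15.] [np.float64(104.0), np.float64(95.0)] [-8.5, -99.7]
green [200. 197.] [524.  59.  15.] [np.float64(103.0), np.float64(12.0)] [-8.7, -99.0]
green [173. 175.] [572. 117.  15.] [np.float64(28.0), np.float64(32.0)] [-9.1, -99.7]
green [165. 214.] [487. 132.  15.] [np.float64(9.0), np.float64(34.0)] [-1.8, -92.5]
```

Run:
```python
from h import *
p=eyes.camera_params("wrist"); print(rot(p["orientation"])[:,2])
yaw=np.radians(-9.5); tx=np.array([np.cos(yaw),np.sin(yaw)])
t=np.array([524,119])-68*tx
arm.move_ptp([*t,260],q_down(yaw))
p,im=snap("wrist","v1.png")
print(sensors.observe()["time"],p["xyz"],sensors.observe()["tcp_pos"],sensors.observe()["joint_pos"])
```

```text
[-0.26226174 -0.07082662 -0.96239408]
2.9833 [525.00973921 118.71680665 395.72314335] [457.1521919  129.77714075 259.95208525] [ 1.37491990e-01  2.53963567e-01  1.88513340e+00 -2.16056348e-05
  1.00251645e+00  1.87484153e+00]
```

View pics/v1.png

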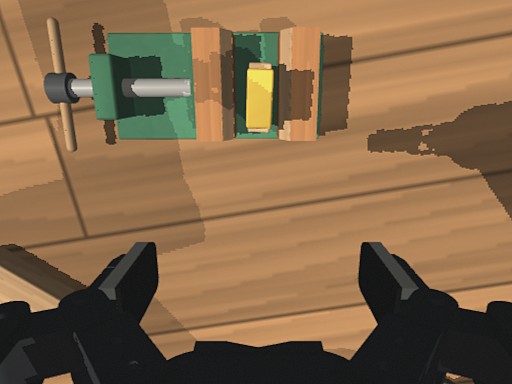

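Vise view: screw on the left (its +y side), yellow tab at (260,97), moving cheek about (213,85), fixed cheek about (300,85). I'll enlarge the opening.

Run:
```python
import cv2
im=cv2.imread("pics/v1.png")[15:150,180:335]
cv2.imwrite("pics/v1c.png",cv2.resize(im,None,fx=4.4,fy=4.4,interpolation=cv2.INTER_NEAREST))
```

```text
(no output)
```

View pics/v1c.png

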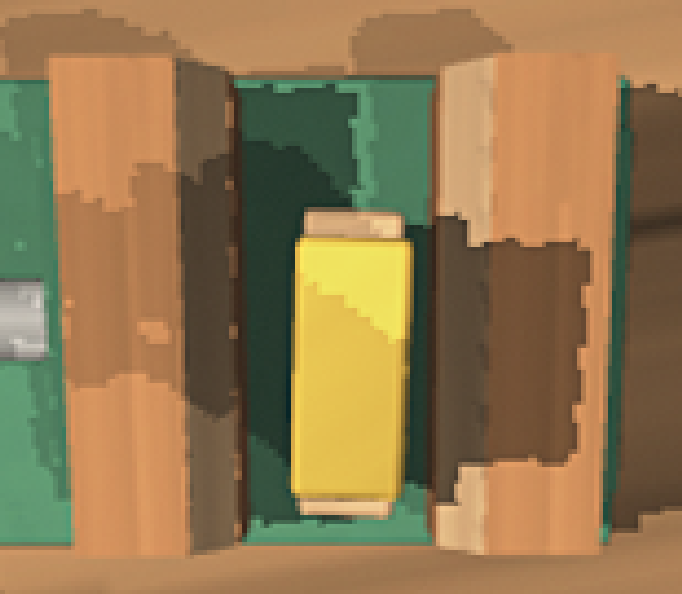

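```bash
cat > vm.py <<'E'
from h import *
q=q_down(np.radians(-9.5))
E
python3 - <<'E'
from h import *
import pickle
p=eyes.camera_params("wrist"); pickle.dump(p,open("v1.pkl","wb"))
c=lambda x,y:(180+(x)/4.4-.5,15+y/4.4-.5)
def w(a,b,z,n):
    A,B=cast(p,[c(*a),c(*b)],z); d=(A-B)[:2]; print(n,A.round(1),B.round(1),np.hypot(*d).round(1),np.degrees(np.arctan2(d[1],d[0])).round(2)); return A[:2],B[:2]
def gap(L,R):
    d=L[0]-L[1];d/=np.hypot(*d);n=np.array([-d[1],d[0]]);print(" gap",[(l-r)@n for l in L for r in R])
L=w((241,80),(246,540),15,"bedL");R=w((434,80),(432,540),15,"bedR");gap(L,R)
L=w((233,76),(241,542),55,"55L");R=w((438,72),(432,545),55,"55R");gap(L,R)
L=w((176,58),(190,553),70,"70L");R=w((497,58),(486,553),70,"70R");gap(L,R)
w((48,58),(75,553),70,"outL");w((617,55),(601,553),70,"outR")
im=cv2.imread("pics/v1.png")[:,:,::-1].copy()
k=blobs(im,"yellow")[0];r=cv2.minAreaRect(k);print(r,cast(p,cv2.boxPoints(r),130).round(1),cast(p,r[0],130))
E
```

```text
bedL [588.1 132.7  15. ] [481.8 151.4  15. ] 107.9 -9.97
bedR [580.5  87.9  15. ] [474.  104.6  15. ] 107.9 -8.9
 gap [np.float64(45.40183348817511), np.float64(47.41533757260858), np.float64(45.40183348817511), np.float64(47.41533757260858)]
55L [582.5 132.7  55. ] [486.1 149.1  55. ] 97.7 -9.66
55R [576.1  90.1  55. ] [478.2 106.2  55. ] 99.2 -9.38
 gap [np.float64(43.115488514269245), np.float64(43.60306787978965), np.float64(43.11548851426925), np.float64(43.60306787978965)]
70L [585.1 142.8  70. ] [487.3 159.2  70. ] 99.2 -9.56
70R [574.4  79.3  70. ] [476.6  95.4  70. ] 99.2 -9.36
 gap [np.float64(64.3677972113782), np.float64(64.71020101956283), np.float64(64.3677972113782), np.float64(64.71020101956283)]
outL [589.4 168.1  70. ] [491.5 184.   70. ] 99.2 -9.25
outR [571.   55.5  70. ] [472.4  70.6  70. ] 99.7 -8.73
((258.3595886230469, 98.29109954833984), (24.72378921508789, 58.21934509277344), 2.12109637260437) [[501.5 132.7 130. ]
 [543.2 123.6 130. ]
 [539.6 105.6 130. ]
 [497.6 113.9 130. ]] [[520.94744475 118.89047552 130.        ]]
```

Three heights give an opening of about 43–46 mm. That suggests red fits with play and blue does not; I'll recheck once the slot is empty. The cheek sizes check out (100 mm long, yaw −9.4°). Next I take out yellow.

Run:
```python
from h import *
q=q_down(np.radians(-11))
arm.line_to([520.7,119,200],q,rate=200)
arm.line_to([520.7,119,99],rate=120)
arm.command_gripper(0,40)
o=sensors.observe();print(o["time"],o["opening"],o["tcp_pos"],o["wrist_force"])
arm.line_to([520.7,119,125],rate=80)
o=sensors.observe();print(o["time"],o["opening"],o["wrist_force"])
snap("scene","s1.png")
arm.line_to([520.7,119,195],rate=200)
arm.line_to([506,-29,195],rate=250)
arm.line_to([506,-29,100],rate=150)
arm.line_to([506,-29,84.5],rate=40)
o=sensors.observe();print(o["time"],o["opening"],o["wrist_force"])
arm.command_gripper(60)
arm.line_to([506,-29,175],rate=200)
snap("scene","s2.png")
print(sensors.observe()["time"])
```

```text
5.175 19.912064575098825 [520.75050129 119.02502473  99.15158279] [-0.88976948  0.75557979  3.48504893]
5.65 19.515689025501473 [-0.56357178  0.25709765  0.06840661]
8.2583 19.442501774093845 [-0.35314961  0.06339663 -1.76535653]
9.375
```

View pics/s2.png

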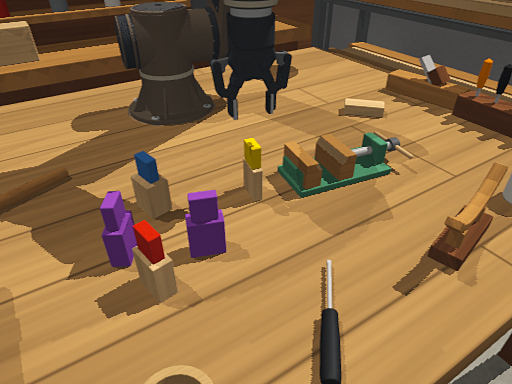

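Yellow stands on the bench at scene (253,168), clear of the vise, and the slot is empty. Now a close look at the opening.

Run:
```python
from h import *
import pickle
y=np.radians(-9.4);q=q_down(y);t=np.array([530.8,123])-20*np.array([np.cos(y),np.sin(y)])
arm.line_to([506,-29,200],rate=200)
arm.move_ptp([*t,190],q)
p,im=snap("wrist","v2.png");pickle.dump(p,open("v2.pkl","wb"))
print(sensors.observe()["time"])
```

```text
10.3667
```

View pics/v2.png

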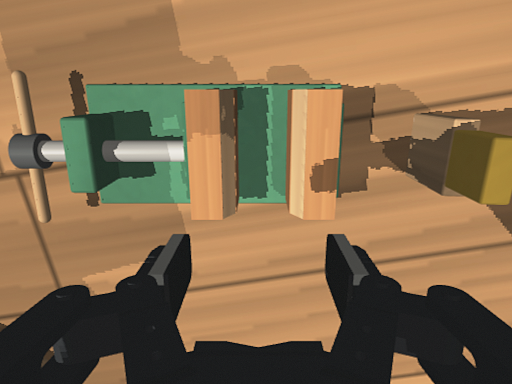

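Run:
```python
import cv2
im=cv2.imread("pics/v2.png")[75:225,175:350]
cv2.imwrite("pics/v2c.png",cv2.resize(im,None,fx=4,fy=4,interpolation=cv2.INTER_NEAREST))
```

```text
(no output)
```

View pics/v2c.png

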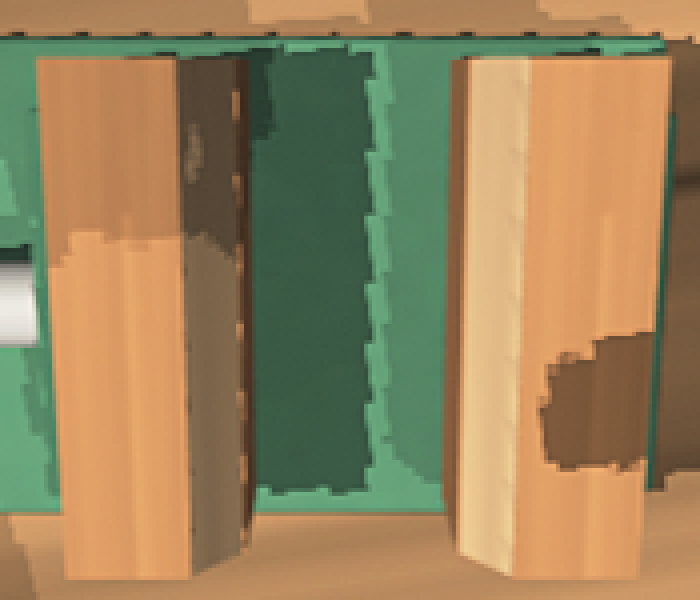

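Run:
```python
from h import *
import pickle
p=pickle.load(open("v2.pkl","rb"))
c=lambda x,y:(175+x/4-.5,75+y/4-.5)
y=np.radians(-9.4);ex=np.array([np.cos(y),np.sin(y)]);ey=np.array([-ex[1],ex[0]]);O=np.array([530.8,119.6])
for n,z,a,b,d,e in [("15",15,(249,60),(256,510),(451,60),(442,510)),("55",55,(237,58),(242,545),(467,60),(458,550)),("70",70,(176,58),(191,578),(530,58),(513,578)),("out70",70,(38,58),(66,578),(670,58),(640,578))]:
    P=cast(p,[c(*a),c(*b),c(*d),c(*e)],z)[:,:2]-O
    print(n,"x",(P@ex).round(1),"y",(P@ey).round(1))
```

```text
15 x [ 50.3 -53.7  50.3 -53.7] y [ 22.2  22.2 -22.2 -22.6]
55 x [ 50.4 -48.3  50.  -49.4] y [ 22.1  22.9 -21.9 -22.8]
70 x [ 50.2 -50.   50.3 -50. ] y [ 32.1  32.2 -31.8 -32.5]
out70 x [ 50.2 -50.   50.3 -50. ] y [ 57.   57.3 -57.1 -58. ]
```

The opening is 44.5 mm ±0.7, consistent at z = 15, 55 and 70 and centred on the vise origin. The blue 44 mm foot has no play, so the red (32 mm) spacer is the thickest that goes in. Next I look at red.

Run:
```python
from h import *
import pickle
pt=eyes.camera_params("top");r=cast(pt,(366,143),112)[0];print(r)
yaw=0.0
arm.move_ptp([r[0]-45,r[1],230],q_down(yaw))
p,im=snap("wrist","r1.png");pickle.dump(p,open("r1.pkl","wb"))
print(sensors.observe()["time"],sensors.observe()["joint_pos"])
cv2.imwrite("pics/r1b.png",cv2.resize(im,None,fx=1.5,fy=1.5)[:,:,::-1])
```

```text
[ 636.3200455  -275.50533883  112.        ]
11.9417 [-5.35701918e-01  5.38584945e-01  1.49833147e+00  1.72408080e-04
  1.10482940e+00  1.03400669e+00]
```

View pics/r1b.png

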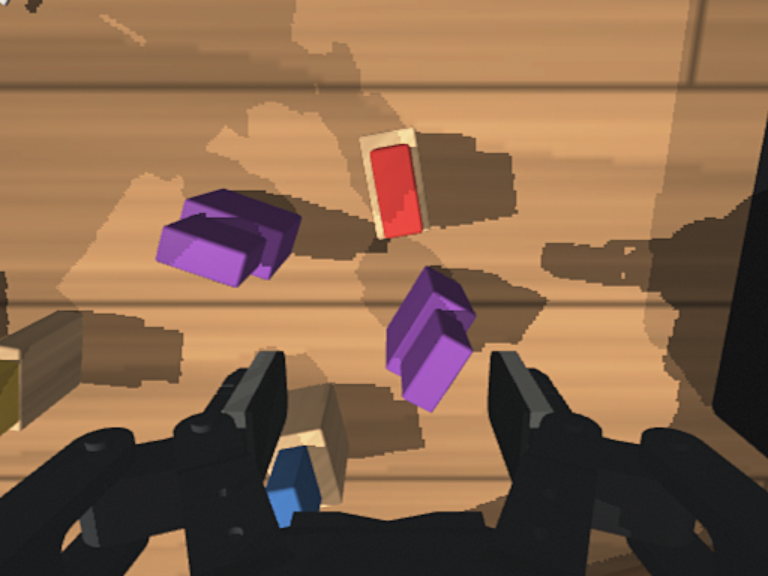

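Enlarged ×1.5 wrist view: the red tab at (397,190) on a pale wooden foot is the middle_spacer. The two all-purple pieces at (215,240) and (430,340) are the look-alikes, and blue is at (295,485). I'll measure red's pose.

Run:
```python
from h import *
import pickle
p=pickle.load(open("r1.pkl","rb"));im=cv2.imread("pics/r1.png")[:,:,::-1].copy()
hsv=cv2.cvtColor(im,cv2.COLOR_RGB2HSV);print(hsv[127,264],hsv[152,270])
m=((hsv[:,:,0]<6)|(hsv[:,:,0]>174))&(hsv[:,:,1]>150)
cs,_=cv2.findContours(m.astype(np.uint8),cv2.RETR_EXTERNAL,cv2.CHAIN_APPROX_NONE);k=max(cs,key=cv2.contourArea)
r=cv2.minAreaRect(k);b=cast(p,cv2.boxPoints(r),115);print(r,b.round(1),cast(p,r[0],115).round(1))
print([(np.hypot(*(b[i+1]-b[i])[:2]).round(1),np.degrees(np.arctan2(*(b[i+1]-b[i])[1::-1])).round(1)) for i in (0,1)])
c=im[75:170,225:300];cv2.imwrite("pics/r1c.png",cv2.resize(c,None,fx=6,fy=6,interpolation=cv2.INTER_NEAREST)[:,:,::-1])
```

```text
[  1 185 207] [  1 181 235]
((263.9054260253906, 126.93243408203125), (60.33443069458008, 26.797033309936523), 80.53767395019531) [[ 655.6 -265.6  115. ]
 [ 658.6 -284.6  115. ]
 [ 615.7 -292.5  115. ]
 [ 612.3 -272.7  115. ]] [[ 636.1 -278.8  115. ]]
[(np.float64(19.2), np.float64(-80.8)), (np.float64(43.7), np.float64(-169.5))]
```

View pics/r1c.png

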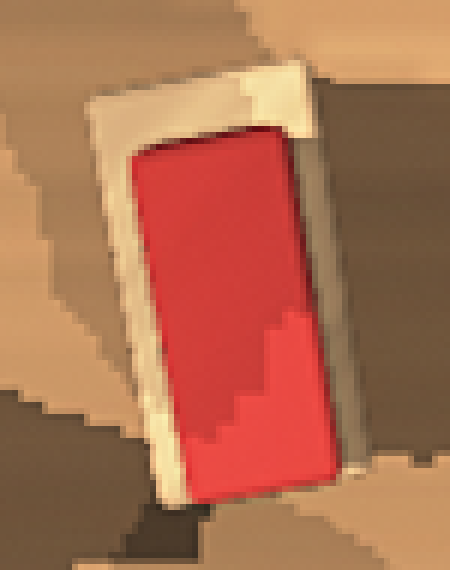

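Red's tab measures 43.7×19.2 mm (expected 44×20), centre (636,−279), yaw +10°. I'll grasp it across the 20 mm and carry it above everything to the vise.

Run:
```python
from h import *
q=q_down(np.radians(10)); qv=q_down(np.radians(-9.4))
arm.command_gripper(55)
arm.line_to([636,-278.8,200],q,rate=200)
arm.line_to([636,-278.8,88],rate=120)
arm.command_gripper(0,50)
o=sensors.observe();print(o["time"],o["opening"],o["tcp_pos"],o["wrist_force"])
arm.line_to([636,-278.8,110],rate=80)
o=sensors.observe();print(o["opening"],o["wrist_force"])
arm.line_to([636,-278.8,245],rate=200)
arm.line_to([530.8,119.6,245],qv,rate=200)
arm.line_to([530.8,119.6,180],rate=150)
p,im=snap("wrist","g1.png");snap("scene","s3.png")
o=sensors.observe();print(o["time"],o["opening"],o["tcp_pos"],o["wrist_force"])
```

```text
14.075 19.64427070210263 [ 636.28367126 -278.97800018   88.67081913] [-0.40970135  1.01168411  4.6295557 ]
19.600630102069385 [ 0.3513201  -0.92235098 -1.66411261]
18.2167 19.250956719231297 [531.34298756 119.56513042 181.02934911] [-0.16227458  0.04152676 -0.91090742]
```

View pics/g1.png

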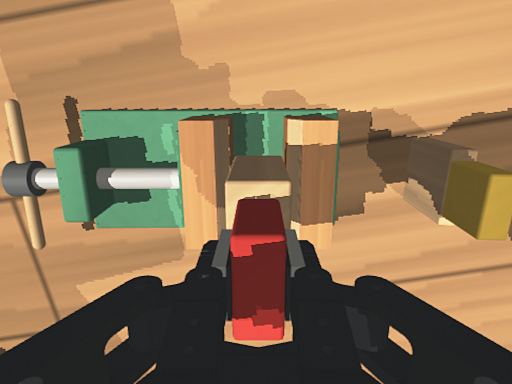

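View pics/s3.png

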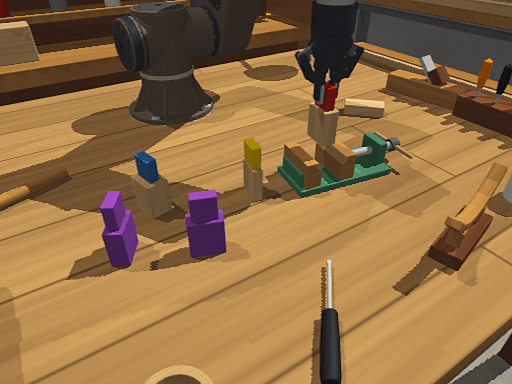

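Red is held square at wrist (258,250) above the slot. I'll lower it and feel for the bed.

Run:
```python
from h import *
arm.line_to([530.8,119.6,125],rate=120)
o=sensors.observe();print(o["tcp_pos"],o["wrist_force"])
arm.line_to([530.8,119.6,107],rate=60)
z=107
while z>100:
    o=sensors.observe();print(z,o["tcp_pos"].round(1),o["wrist_force"].round(1))
    if o["wrist_force"][2]>6 or np.hypot(*o["wrist_force"][:2])>8: break
    z-=1; arm.line_to([530.8,119.6,z],rate=30)
snap("scene","s4.png");print(sensors.observe()["time"])
```

```text
[531.13144234 119.65052195 125.5671727 ] [ 0.71098984  0.07445194 -1.35153452]
107 [530.7 119.6 106.7] [ 0.6 -0.1 -1.2]
106 [530.9 119.6 106.1] [-0.3 -0.7 -0.7]
105 [530.8 119.6 105. ] [-0.6  0.5 -0.5]
104 [530.8 119.6 103.9] [-0.8 -0.8 -0.3]
103 [530.9 119.6 103.6] [-1.4  0.5  7. ]
20.325
```

Contact came at TCP z ≈ 103.6, matching the expected 103.7 (grasp height 88.7 plus the 15 mm bed), so red is seated. Release and check.

Run:
```python
from h import *
import pickle
arm.command_gripper(50)
arm.line_to([530.8,119.6,200],rate=150)
y=np.radians(-9.4)
arm.line_to([530.8-40*np.cos(y),119.6-40*np.sin(y),230],rate=200)
arm.dwell(0.3)
p,im=snap("wrist","f1.png");_,s=snap("scene","f2.png");_,t=snap("top","f3.png")
o=sensors.observe();print(o["time"],o["wrist_force"])
hsv=cv2.cvtColor(im,cv2.COLOR_RGB2HSV)
m=((hsv[:,:,0]<6)|(hsv[:,:,0]>174))&(hsv[:,:,1]>150)
cs,_=cv2.findContours(m.astype(np.uint8),cv2.RETR_EXTERNAL,cv2.CHAIN_APPROX_NONE);k=max(cs,key=cv2.contourArea)
r=cv2.minAreaRect(k);b=cast(p,cv2.boxPoints(r),130);print(b.round(1),b.mean(0))
c=im[:230,150:380];d=s[80:220,200:420]
cv2.imwrite("pics/f4.png",np.hstack([cv2.resize(c,(400,400)),cv2.resize(d,(400,400))])[:,:,::-1])
```

```text
22.375 [-0.45065614 -0.37218361  1.02837973]
[[553.7 125.4 130. ]
 [550.6 106.7 130. ]
 [507.  113.5 130. ]
 [510.3 133.1 130. ]] [530.38698008 119.66722613 130.        ]
```

View pics/f4.png

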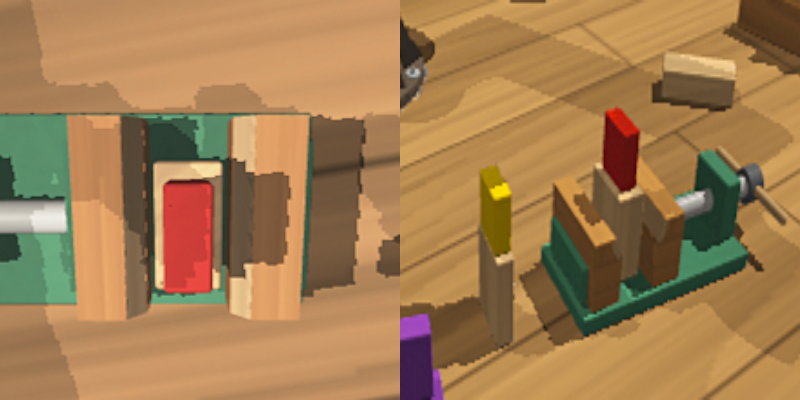

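The red tab at (188,237) in the left crop sits centred in the slot. At z = 130 it measures 44×19 mm with its centre at (530.4,119.7), so it is fully down. Yellow stands clear at left in the right-hand crop. Handing in.

```bash
python3 -c "
from h import *
workorder.sign_off();print(sensors.observe()['time'])"
```

```text
the job is handed in; nothing more can be done
the job is handed in; nothing more can be done
```

The yellow spacer is out of the vise and stands on the bench about 150 mm on its −y side. The red spacer stands upright in the vise, released, and the gripper is clear of it. I handed the job in at about 22.4 s.

- **Choice of spacer:** with the slot empty, the opening measured 44–45 mm at three heights. An earlier, coarser view gave 43–47 mm. Blue's 44 mm foot would have had almost no play, well short of the 4 mm it wants. Red's 32 mm foot had about 12 mm. I did not touch blue or the purple look-alikes.
- **Seating:** red met the bed at the expected height (tool at 103.6 mm, expected 103.7 mm). After release its tab measured 44 × 19 mm at the fully-down height, within 0.5 mm of the slot's centre.
- **Forces:** wrist-force readings, taken at intervals, peaked at about 7 N.

None of the final checks failed.

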